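Put the router's tool holders into their colour-coded cups

TASK

Sort the spindle tool holders beside the milling machine: stand each of the four loose ones (red, yellow, blue and green ring) upright in the cup of its own colour, its shank down on the cup's floor. Lower them in gently, do not drop them, and leave the white holder standing where it is.

Things in the scene. Friction and masses are not known exactly. Their poses are not given: they have to be found in the camera images.
- holder_red: Loose tool holder with a red ring and a straight steel cutter, upright on the bench, round, 105 mm tall, about 0.55 kg. Origin: centre of underside, z up. Diameters by height: shank 36 to 38 mm up to 25; flange 50 from 25; red ring 62 from 34 to 43; steel grip part 42 from 43 to 83, its top edge red (take it here, any yaw); cutter up to 18 from 83 to 105.
- holder_yellow: Loose tool holder with a yellow ring and a brass-coloured round-nosed cutter, upright on the bench, round, 105 mm tall, about 0.55 kg. Origin: centre of underside, z up. Diameters by height: shank 36 to 38 mm up to 25; flange 50 from 25; yellow ring 62 from 34 to 43; steel grip part 42 from 43 to 83, its top edge yellow (take it here, any yaw); cutter up to 18 from 83 to 105.
- holder_blue: Loose tool holder with a blue ring and a bright pointed V cutter, upright on the bench, round, 105 mm tall, about 0.55 kg. Origin: centre of underside, z up. Diameters by height: shank 36 to 38 mm up to 25; flange 50 from 25; blue ring 62 from 34 to 43; steel grip part 42 from 43 to 83, its top edge blue (take it here, any yaw); cutter up to 18 from 83 to 105.
- holder_green: Loose tool holder with a green ring and a thin dark drill, upright on the bench, round, 105 mm tall, about 0.55 kg. Origin: centre of underside, z up. Diameters by height: shank 36 to 38 mm up to 25; flange 50 from 25; green ring 62 from 34 to 43; steel grip part 42 from 43 to 83, its top edge green (take it here, any yaw); cutter up to 18 from 83 to 105.
- cup_red: Red shallow round plastic cup, fixed to the bench, open on top: outer diameter 72 mm, inner diameter 64 mm, 16 mm high, floor 4 mm thick. Origin: centre of its underside, on the work surface; z up. A holder's shank stands on the cup's floor, its flange stays clear above the rim.
- cup_yellow: Yellow shallow round plastic cup, fixed to the bench, open on top: outer diameter 72 mm, inner diameter 64 mm, 16 mm high, floor 4 mm thick. Origin: centre of its underside, on the work surface; z up. A holder's shank stands on the cup's floor, its flange stays clear above the rim.
- cup_blue: Blue shallow round plastic cup, fixed to the bench, open on top: outer diameter 72 mm, inner diameter 64 mm, 16 mm high, floor 4 mm thick. Origin: centre of its underside, on the work surface; z up. A holder's shank stands on the cup's floor, its flange stays clear above the rim.
- cup_green: Green shallow round plastic cup, fixed to the bench, open on top: outer diameter 72 mm, inner diameter 64 mm, 16 mm high, floor 4 mm thick. Origin: centre of its underside, on the work surface; z up. A holder's shank stands on the cup's floor, its flange stays clear above the rim.
- holder_white: Bystander: a tool holder of the same size and shape with a white ring, already standing in its own fixed white cup (same cup as the others). To be left alone. Origin: centre of its underside, 4 mm above the work surface.

How it is judged:
By the outcome, as a careful person would: the job done as asked, in the order asked, and still so for the second after the job is handed in, with the robot touching nothing.
It also fails if it takes over 115 s, if anything falls off the work surface, if the arm or the gripper's body presses on something with over 40 N, if the wrist force passes 120 N, or if a joint passes its speed limit or range.

ROBOT

A 6-joint arm with a two-finger parallel gripper is mounted at the origin on the work surface. World frame = base frame: x ahead of the robot, y to its left, z up, the work surface at z = 0. Lengths are in m, angles in degrees, forces in N, time in s.
With the tool pointing down it reaches from about 0.4 to 0.825 m from the base axis. Payload 7 kg.
Tool frame: the origin (TCP) lies midway between the tips of the shut fingers; the grasp point (between the pads) lies 19 mm behind it; z points along the fingers, y is the direction in which the jaws open and shut (so a half turn about z gives the same grasp; the last joint's range is limited). The gripper opens to 88 mm and grips with 3 to 60 N. Pads are 19 mm wide; open, the fingers measure 130 mm over their backs; the gripper's body (78 mm by 193 mm) begins 47 mm behind the grasp point.
Start: joints at [87.21, 20.546, 0.682, 0, -70.136, -16.507], TCP at [0.223, 0.637, 0.227] pointing down, gripper open.
Joint ranges: [-176.03, 176.03], [-82.01, 121.73], [-58.28, 71.71], [-173.87, 95.51], [-174.79, -0.11], [-173.66, 173.66]. Speed limits (degrees/s): [136.94, 136.94, 172.46, 180, 180, 180].

INTERFACE

Orientations are given as [roll, pitch, yaw] about the fixed x, y, z axes, in that order (R = Rz(yaw) Ry(pitch) Rx(roll)).
In Python, from plant import sensors, cams, job gives the robot as it stands.
- The arm moves only by the tool move_arm, never from a script. Its argument "commands" is a list of rows, each a list of 7 numbers: the finger opening in cm, from 0 to 8.76, then the shift along the tool's x, y, z in cm, then the turn, a rotation vector about the tool's x, y, z in rad. In form: [[hand, x, y, z, wx, wy, wz], ...]. A call has exactly 8 rows; each row is the pose to reach, as a shift and turn from the pose commanded when the call began, along the tool's axes at that moment; what a row does not reach only later rows make up. A row lasts 1/8 s, in which the tool goes at most 62.5 mm and 10.7 degrees, less where a joint would pass 70% of its speed; a pose out of reach is approached as far as the arm can. A call with a gripper value outside its range is refused whole. The fingers move at their own pace and stop on an object; the grip force is fixed at half the most. Time passes only in rows, so rows that repeat a pose let the fingers close, or fill a call up. It gives the time, the measured TCP pose, the force and the opening at its end, in the units of the state.
- sensors.get_obs(): the state, without advancing time (a new reading comes with each control period).
- cams.snapshot(name): name is "side" or "top"; returns a dict with "frame" (400x640x3 uint8, red, green, blue), "camera_matrix" (3x3 intrinsics, pixels), "R" (3x3) and "t" (3): a world point X has camera coordinates R X + t. Camera axes: x right, y down, z forward; pixel columns grow to the right and rows downward; lengths in m; the calibration is good to about 2 mm. A picture is of the moment at which its call begins. There is no depth.
- job.close_job(): hands the job in, once; it reports no verdict.
The state is a dict: "clock": time; "joint_pos": joint angles; "qvel": joint speeds; "tau": joint torques, N m; "tool_pos": TCP position; "orientation": TCP orientation; "force": force on the tool from outside, world axes, zero at the start; "moment": the same for the moment, N m; "opening": finger opening in m.
Only numpy, scipy, OpenCV 4.12 (cv2) and the standard library are available. Lean on these libraries where they do the work, as an engineer would, in place of code of your own. Each camera call takes 0.05 s, during which the arm holds its last target.

## Working session

There is one attempt and no reset: what is moved stays moved. The work goes in short steps, Python scripts to look and compute and a tool call to move; the robot and the scene stay as the last step left them, time stands still between calls to the robot, and variables do not carry over. Pictures are saved under pics/ and viewed, and the job is handed in when it is done.

Besides the shell and the picture viewer there is one more tool, called after ">>>" by a JSON object that holds its "name" and its "arguments". move_arm: Moves the arm, as the interface text tells. Its arguments: {"type":"object","properties":{"commands":{"type":"array"}},"required":["commands"]}

```bash
mkdir -p pics
python3 - <<'E'
from plant import sensors, cams
import cv2,pickle
o=sensors.get_obs();print(o['clock'],o['tool_pos'],o['orientation'],o['opening'])
for n in("side","top"):
    s=cams.snapshot(n);pickle.dump(s,open(n+'.pkl','wb'));cv2.imwrite(f'pics/{n}0.png',s['frame'][:,:,::-1]);print(s['camera_matrix'],s['R'],s['t'])
E
```

```text
0.0 [0.22295517 0.63661189 0.22563774] [ 1.79907559e+02 -8.91114534e-03 -1.93073936e+01] 0.0874272387442124
[[403.0400214    0.         320.08273156]
 [  0.         403.0400214  201.44405246]
 [  0.           0.           1.        ]] [[ 0.9387167  -0.34421366  0.0181082 ]
 [-0.21370884 -0.62242285 -0.75293979]
 [ 0.27044312  0.70292727 -0.65784023]] [-0.50479589  0.15690881  0.92694314]
[[419.5198482    0.         323.58806842]
 [  0.         419.5198482  206.95056951]
 [  0.           0.           1.        ]] [[-2.24500284e-02 -9.99747515e-01  9.49923617e-04]
 [-9.86295644e-01  2.19925911e-02 -1.63515224e-01]
 [ 1.63453047e-01 -4.60782694e-03 -9.86540354e-01]] [-1.10758359e-03  5.11009554e-01  1.13882104e+00]
```

View pics/side0.png

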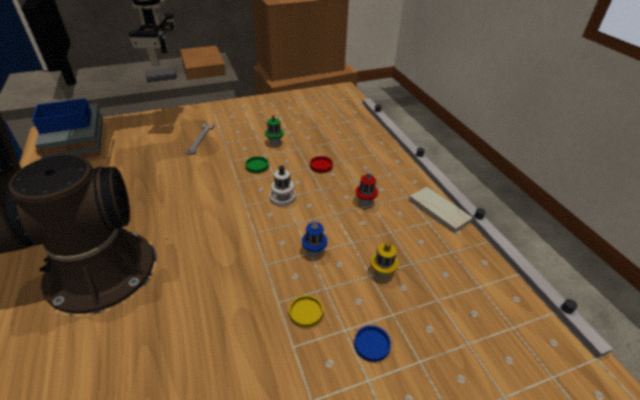

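View pics/top0.png

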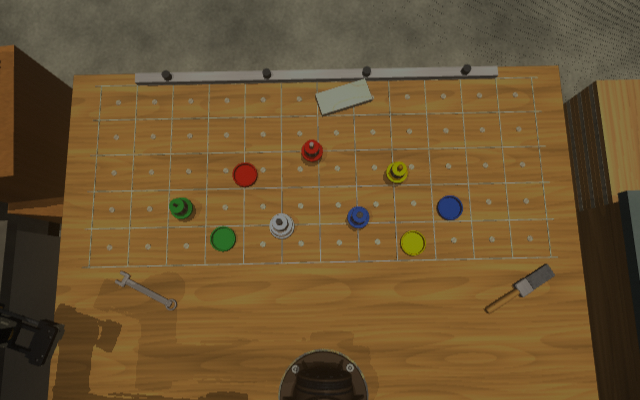

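Run:
```python
import cv2,pickle,numpy as np
t=pickle.load(open('top.pkl','rb'))['frame'][:,:,::-1];s=pickle.load(open('side.pkl','rb'))['frame'][:,:,::-1]
def tile(im,cs):
    return np.vstack([np.hstack([cv2.resize(im[y-24:y+24,x-24:x+24],(192,192),interpolation=cv2.INTER_CUBIC) for x,y in r]) for r in cs])
cv2.imwrite('pics/tc.png',tile(t,[[(312,151),(397,172),(358,217),(181,208)],[(245,175),(412,243),(449,208),(223,239)]]))
cv2.imwrite('pics/sc.png',tile(s,[[(367,190),(385,260),(314,238),(274,130)],[(321,164),(306,311),(372,343),(257,164)]]))
```

```text
(no output)
```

View pics/tc.png

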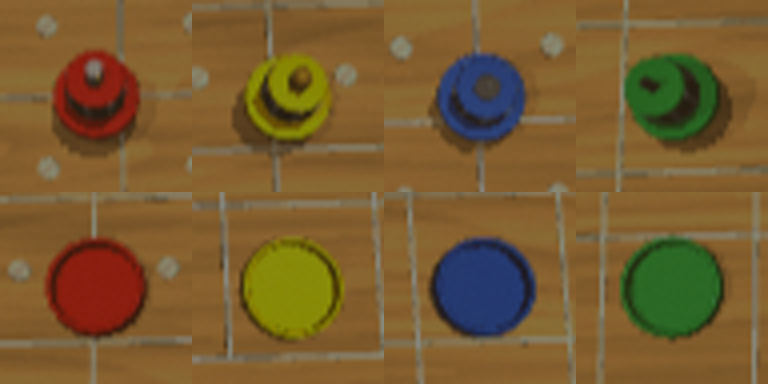

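View pics/sc.png

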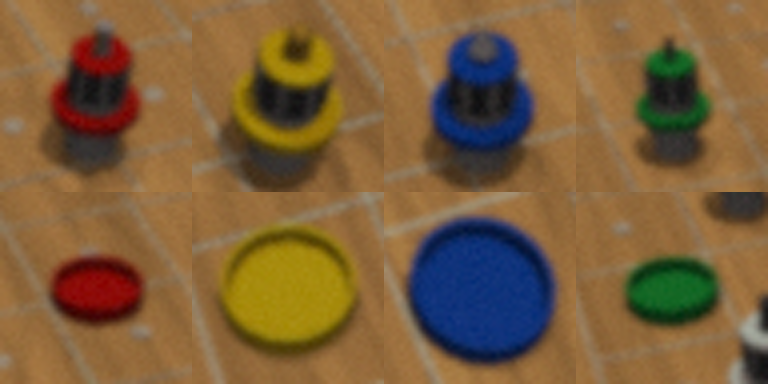

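```bash
cat > loc.py <<'E'
import cv2,pickle,numpy as np
from scipy.optimize import least_squares
HUE={'red':(174,8),'yellow':(22,36),'blue':(100,130),'green':(45,85)}
def blobs(im,c):
    im=cv2.resize(im,None,fx=4,fy=4,interpolation=cv2.INTER_CUBIC)
    h=cv2.cvtColor(im,cv2.COLOR_RGB2HSV);a,b=HUE[c];H=h[...,0]
    m=((H>=a)|(H<=b)) if a>b else ((H>=a)&(H<=b))
    m=(m&(h[...,1]>(175 if c!='green' else 110))&(h[...,2]>45)).astype(np.uint8)
    n,l,st,ce=cv2.connectedComponentsWithStats(m)
    return [( (st[i][:4]),st[i][4],ce[i]/4) for i in range(1,n) if st[i][4]>1500 and st[i][2]<200]
th=np.linspace(0,2*np.pi,120)
def circ(x,y,r,z): return np.c_[x+r*np.cos(th),y+r*np.sin(th),0*th+z]
def proj(s,P):
    c=P@s['R'].T+s['t'];p=c@s['camera_matrix'].T;return p[:,:2]/p[:,2:]
MOD={'h':[(.031,.034),(.031,.043),(.021,.083)],'c':[(.036,0.0),(.036,.016)]}
def bb(s,x,y,k,dz=0):
    p=proj(s,np.vstack([circ(x,y,r,z+dz) for r,z in MOD[k]]));return np.r_[p.min(0),p.max(0)]
def fit(obs,k,dz=0,x0=(.55,0)):
    f=lambda v:np.concatenate([bb(s,*v,k,dz)-b for s,b in obs])
    r=least_squares(f,x0);return r.x,r.fun
def box(st): x,y,w,h=st;return np.array([x,y,x+w,y+h])/4-0.5+0.125
E
python3 - <<'E'
from loc import *
S={n:pickle.load(open(n+'.pkl','rb')) for n in('side','top')}
for c in HUE:
    for n in S:
        for b in blobs(S[n]['frame'],c): print(c,n,box(b[0]),b[1],b[2].round(1))
E
```

```text
red side [309.625 155.875 332.375 172.375] 4832 [321.3 164.2]
red side [360.375 174.625 375.625 185.125] 1711 [368.1 180.3]
red side [355.125 185.875 377.875 199.375] 2323 [366.3 194.2]
red top [301.125 139.375 322.625 161.375] 4668 [312. 151.]
red top [232.125 162.125 256.875 186.625] 7480 [244.8 174.6]
yellow side [377.375 243.375 395.875 258.125] 2894 [386.8 251.6]
yellow side [370.875 253.875 398.125 274.125] 3586 [383.8 266.5]
yellow side [288.625 294.875 322.625 326.875] 13475 [306.  310.8]
yellow top [385.375 160.875 407.625 182.875] 5162 [397.1 172.1]
yellow top [400.125 229.625 425.875 255.875] 8339 [413.2 242.9]
blue side [306.875 224.125 321.875 235.625] 1611 [314.5 230.8]
blue side [302.625 235.875 325.625 250.875] 2413 [314.4 245.2]
blue side [354.875 326.125 389.125 360.375] 14605 [372.3 343.5]
green side [245.375 156.375 268.125 172.375] 4537 [256.9 164.4]
green top [168.875 197.375 191.875 218.375] 4869 [180.5 207.6]
green top [209.875 225.875 235.125 251.125] 7697 [222.8 238.8]
```

```bash
sed -i "s/(175 if c!='green' else 110)/(175 if c in('red','yellow') else 100)/;s/>1500/>400/" loc.py
cat > run.py <<'E'
from loc import *
def analyse(S,verbose=1):
    B={n:{c:blobs(S[n]['frame'],c) for c in HUE} for n in S}
    return B
E
python3 - <<'E'
from loc import *
S={n:pickle.load(open(n+'.pkl','rb')) for n in('side','top')}
HC={'red':((367,190),(312,151),(321,164),(245,175)),'yellow':((385,260),(397,172),(306,311),(412,243)),'blue':((314,238),(358,217),(372,343),(449,208)),'green':((274,130),(181,208),(257,164),(223,239))}
for c in HUE:
    for k,i in(('h',0),('c',2)):
        o=[]
        for n,p in zip(('side','top'),HC[c][i:i+2]):
            bs=[box(b[0]) for b in blobs(S[n]['frame'],c) if np.hypot(*(b[2]-p))<16]
            if bs:
                bs=np.array(bs);o.append((S[n],np.r_[bs[:,:2].min(0),bs[:,2:].max(0)]))
        v,f=fit(o,k);print(c,k,len(o),v.round(4),np.hypot(*v).round(3),f.round(1), [fit([q],k)[0].round(4) for q in o])
E
```

```text
red h 2 [0.6768 0.017 ] 0.677 [-0.5 -0.9 -0.1  0.8  0.1 -0.7  0.2  0.1] [array([0.6775, 0.0165]), array([0.6761, 0.0175])]
red c 2 [0.619  0.2164] 0.656 [-0.6 -1.   0.1  0.5 -0.2 -0.5  0.6  0.2] [array([0.6194, 0.2153]), array([0.6185, 0.2169])]
yellow h 2 [ 0.6085 -0.2246] 0.649 [-0.7 -1.2  0.2  0.6  0.4 -0.3  0.4 -0.1] [array([ 0.6087, -0.2255]), array([ 0.608 , -0.2234])]
yellow c 2 [ 0.4078 -0.2652] 0.486 [-0.4 -0.9  0.1  1.1 -0.4  0.1  0.2 -0.5] [array([ 0.4082, -0.265 ]), array([ 0.4071, -0.2655])]
blue h 2 [ 0.4812 -0.1099] 0.494 [-1.1 -1.9  0.7  0.4 -0.  -0.7  1.3  0.6] [array([ 0.4809, -0.112 ]), array([ 0.481 , -0.1082])]
blue c 2 [ 0.5073 -0.3782] 0.633 [-1.2 -1.4  0.9  1.3 -0.8 -1.1  0.7  0.6] [array([ 0.5076, -0.3782]), array([ 0.5067, -0.3782])]
green h 2 [0.5184 0.3885] 0.648 [-1.1 -1.2  0.5  0.5 -0.7 -0.8  1.   0.4] [array([0.5189, 0.3866]), array([0.5178, 0.389 ])]
green c 2 [0.4322 0.2779] 0.514 [-1.  -1.2  0.4  0.9 -0.5 -0.5  0.7 -0.1] [array([0.433 , 0.2772]), array([0.4314, 0.2782])]
```

>>> {"name": "move_arm", "arguments": {"commands": [[8.7,1.6,1.1,0,0,0,-0.02],[8.7,5.4,3.7,0,0,0,-0.06],[8.7,10.1,7.0,0,0,0,-0.11],[8.7,15.2,10.5,0,0,0,-0.16],[8.7,20.3,13.9,0,0,0,-0.22],[8.7,25.4,17.4,0,0,0,-0.27],[8.7,29.5,20.3,0,0,0,-0.32],[8.7,31.7,21.8,0,0,0,-0.337]]}}

```text
clock: 1.1
tool_pos: [0.4511, 0.3242, 0.2264]
orientation: [180.0, 0.0, -0.0]
force: [0.8, 1.4, 0.1]
opening: 0.087
```

>>> {"name": "move_arm", "arguments": {"commands": [[8.7,1.1,1.5,0,0,0,0],[8.7,3.8,5.2,0,0,0,0],[8.7,7.2,9.8,0,0,0,0],[8.7,10.8,14.7,0,0,0,0],[8.7,14.5,19.6,0,0,0,0],[8.7,18.1,24.6,0,0,0,0],[8.7,21.2,28.8,0,0,0,0],[8.7,22.6,30.7,0,0,0,0]]}}

```text
clock: 2.1
tool_pos: [0.6773, 0.0176, 0.2255]
orientation: [180.0, 0.1, -0.1]
force: [0.1, 0.3, 0.1]
opening: 0.087
```

Run:
```python
from plant import sensors, cams
import cv2
o=sensors.get_obs();print(o['clock'],o['tool_pos'],o['orientation'],o['opening'],o['joint_pos'])
s=cams.snapshot('side');cv2.imwrite('pics/s1.png',s['frame'][:,:,::-1])
```

```text
2.1 [0.67729641 0.01759156 0.22549276] [ 1.79975271e+02  7.64856292e-02 -1.15228329e-01] 0.08702245924790361 [ 1.79323819e+01  2.08662084e+01  1.01746953e+00 -1.94589993e-04
 -7.02316450e+01  7.19524722e+01]
```

View pics/s1.png

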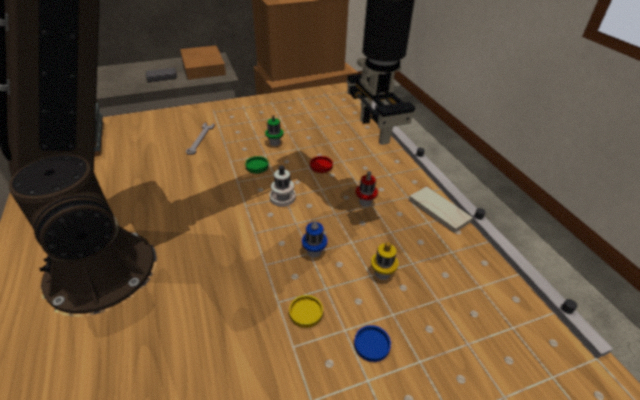

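>>> {"name": "move_arm", "arguments": {"commands": [[8.7,0,0.1,1.5,0,0,0],[8.7,0,0.1,4.5,0,0,0],[8.7,0,0.1,8,0,0,0],[8.7,0,0.1,11.5,0,0,0],[8.7,0,0.1,14.5,0,0,0],[8.7,0,0.1,16.5,0,0,0],[8.7,0,0.1,17.5,0,0,0],[8.7,0,0.1,17.7,0,0,0]]}}

```text
clock: 3.15
tool_pos: [0.6756, 0.0194, 0.049]
orientation: [180.0, 0.1, 0.1]
force: [-0.4, -0.1, -0.0]
opening: 0.0865
```

>>> {"name": "move_arm", "arguments": {"commands": [[6,0,0,0,0,0,0],[5,0,0,0,0,0,0],[4.4,0,0,0,0,0,0],[3.6,0,0,0,0,0,0],[3.6,0,0,0,0,0,0],[3.6,0,0,0,0,0,0],[3.6,0,0,0,0,0,0],[3.6,0,0,0,0,0,0]]}}

```text
clock: 4.15
tool_pos: [0.6763, 0.0185, 0.0497]
orientation: [180.0, -0.0, 0.0]
force: [-0.1, -1.4, 1.3]
opening: 0.0413
```

>>> {"name": "move_arm", "arguments": {"commands": [[3,0,0,-0.3,0,0,0],[3,0,0,-1,0,0,0],[3,0,0,-2.5,0,0,0],[3,0,0,-5,0,0,0],[3,0,0,-8,0,0,0],[3,0,0,-10.5,0,0,0],[3,0,0,-11.7,0,0,0],[3,0,0,-12,0,0,0]]}}

```text
clock: 5.15
tool_pos: [0.6764, 0.0187, 0.1705]
orientation: [-180.0, -0.1, 0.0]
force: [0.9, -0.5, -4.6]
opening: 0.0412
```

>>> {"name": "move_arm", "arguments": {"commands": [[3,-0.2,-0.7,0,0,0,0],[3,-0.8,-2.7,0,0,0,0],[3,-1.7,-6,0,0,0,0],[3,-2.9,-10,0,0,0,0],[3,-4.0,-14,0,0,0,0],[3,-4.9,-17.2,0,0,0,0],[3,-5.5,-19.2,0,0,0,0],[3,-5.7,-19.8,0,0,0,0]]}}

```text
clock: 6.15
tool_pos: [0.6184, 0.2181, 0.169]
orientation: [180.0, 0.0, 0.1]
force: [0.1, -0.9, -4.4]
opening: 0.0414
```

Run:
```python
from plant import sensors, cams
import cv2
o=sensors.get_obs();print(o['clock'],o['tool_pos'],o['orientation'],o['opening'],o['force'])
s=cams.snapshot('side');cv2.imwrite('pics/s2.png',cv2.resize(s['frame'][60:220,200:440,::-1],None,fx=3,fy=3))
```

```text
6.15 [0.6183721  0.21811228 0.16897036] [1.79973735e+02 4.88165482e-02 1.12267404e-01] 0.04142596992187307 [ 0.13940461 -0.92939285 -4.38126379]
```

View pics/s2.png

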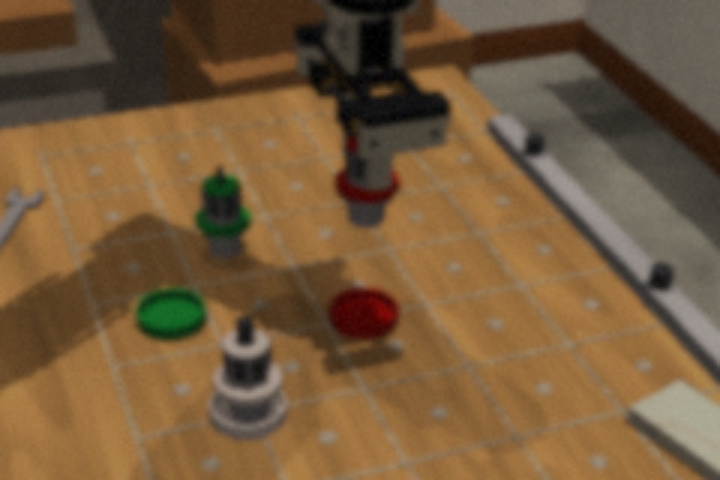

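>>> {"name": "move_arm", "arguments": {"commands": [[3,0,0.1,1,0,0,0],[3,0,0.1,3,0,0,0],[3,0,0.1,5.5,0,0,0],[3,0,0.1,8,0,0,0],[3,0,0.1,9.7,0,0,0],[3,0,0.1,10.6,0,0,0],[3,0,0.1,11,0,0,0],[3,0,0.1,11.2,0,0,0]]}}

```text
clock: 7.2
tool_pos: [0.6197, 0.2157, 0.058]
orientation: [-180.0, -0.1, 0.0]
force: [-0.4, -0.3, -4.5]
opening: 0.0417
```

>>> {"name": "move_arm", "arguments": {"commands": [[3,0,0,0.05,0,0,0],[3,0,0,0.1,0,0,0],[3,0,0,0.15,0,0,0],[3,0,0,0.2,0,0,0],[3,0,0,0.25,0,0,0],[3,0,0,0.3,0,0,0],[3,0,0,0.35,0,0,0],[3,0,0,0.35,0,0,0]]}}

```text
clock: 8.2
tool_pos: [0.6192, 0.2156, 0.054]
orientation: [180.0, 0.0, 0.0]
force: [-0.6, -1.0, -5.1]
opening: 0.0418
```

No contact yet (weight still carried); 0.3 mm steps down.

>>> {"name": "move_arm", "arguments": {"commands": [[3,0,0,0.03,0,0,0],[3,0,0,0.06,0,0,0],[3,0,0,0.09,0,0,0],[3,0,0,0.12,0,0,0],[3,0,0,0.12,0,0,0],[3,0,0,0.12,0,0,0],[3,0,0,0.12,0,0,0],[3,0,0,0.12,0,0,0]]}}

```text
clock: 9.2
tool_pos: [0.6195, 0.2156, 0.0536]
orientation: [-180.0, -0.0, 0.0]
force: [-4.6, -1.5, 4.3]
opening: 0.0416
```

>>> {"name": "move_arm", "arguments": {"commands": [[4.2,0,0,0,0,0,0],[4.4,0,0,0,0,0,0],[4.8,0,0,0,0,0,0],[6,0,0,0,0,0,0],[7.5,0,0,0,0,0,0],[8.7,0,0,0,0,0,0],[8.7,0,0,0,0,0,0],[8.7,0,0,0,0,0,0]]}}

```text
clock: 10.2
tool_pos: [0.6192, 0.2156, 0.0529]
orientation: [-180.0, -0.0, 0.0]
force: [0.1, -0.2, 0.1]
opening: 0.0863
```

>>> {"name": "move_arm", "arguments": {"commands": [[8.7,0,0,-1,0,0,0],[8.7,0,0,-3,0,0,0],[8.7,0,0,-6,0,0,0],[8.7,0,0,-9,0,0,0],[8.7,0,0,-12,0,0,0],[8.7,0,0,-13.7,0,0,0],[8.7,0,0,-14,0,0,0],[8.7,0,0,-14,0,0,0]]}}

```text
clock: 11.2
tool_pos: [0.6188, 0.2154, 0.192]
orientation: [180.0, 0.1, 0.0]
force: [-0.8, -0.1, -0.3]
opening: 0.0872
```

>>> {"name": "move_arm", "arguments": {"commands": [[8.7,0,1.5,0,0,0,0],[8.7,-0.1,5.5,0,0,0,0],[8.7,-0.3,11,0,0,0,0],[8.7,-0.4,17,0,0,0,0],[8.7,-0.6,23,0,0,0,0],[8.7,-0.7,29,0,0,0,0],[8.7,-0.9,35,0,0,0,0],[8.7,-1.0,39.5,0,0,0,0]]}}

```text
clock: 12.2
tool_pos: [0.6079, -0.1825, 0.1918]
orientation: [180.0, 0.1, -0.1]
force: [0.7, 0.3, -0.1]
opening: 0.087
```

>>> {"name": "move_arm", "arguments": {"commands": [[8.7,0,2.5,0,0,0,0],[8.7,0,4,0,0,0,0],[8.7,0,4.5,0,0,0,0],[8.7,0,4.5,0,0,0,0],[8.7,0,4.5,0,0,0,0],[8.7,0,4.5,0,0,0,0],[8.7,0,4.5,0,0,0,0],[8.7,0,4.5,0,0,0,0]]}}

```text
clock: 13.2
tool_pos: [0.6094, -0.2242, 0.193]
orientation: [-180.0, -0.0, 0.0]
force: [-1.3, -0.0, 0.6]
opening: 0.0868
```

Run:
```python
from plant import sensors, cams
import cv2
o=sensors.get_obs();print(o['clock'],o['tool_pos'],o['orientation'],o['joint_pos'])
s=cams.snapshot('side');cv2.imwrite('pics/s3.png',cv2.resize(s['frame'][80:280,200:440,::-1],None,fx=3,fy=3))
```

```text
13.2 [ 0.60942805 -0.22418675  0.19295123] [-1.79999069e+02 -9.76658164e-03  3.13367461e-02] [-3.01792448e+00  1.94013213e+01 -5.50533675e+00 -1.59790563e-03
 -6.50836388e+01  9.30499344e+01]
```

View pics/s3.png

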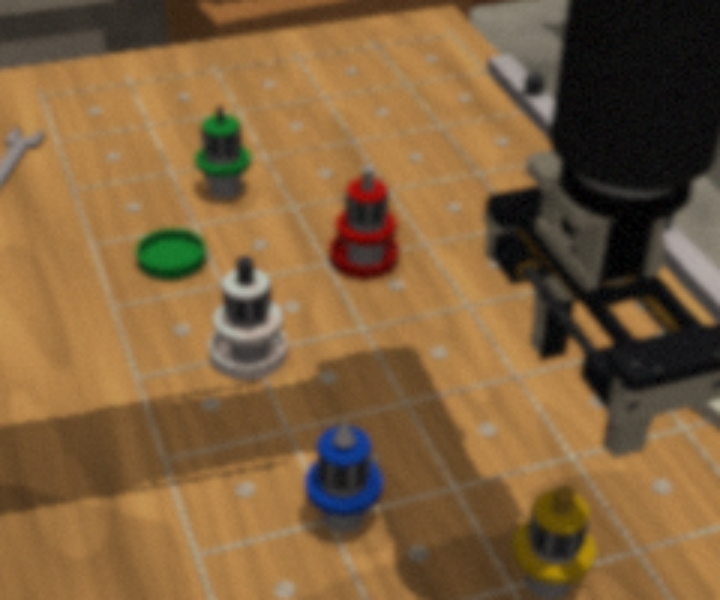

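>>> {"name": "move_arm", "arguments": {"commands": [[8.7,-0.05,0,1.2,0,0,0],[8.7,-0.05,0,3.7,0,0,0],[8.7,-0.05,0,7,0,0,0],[8.7,-0.05,0,10,0,0,0],[8.7,-0.05,0,12.3,0,0,0],[8.7,-0.05,0,13.6,0,0,0],[8.7,-0.05,0,14.1,0,0,0],[8.7,-0.05,0,14.2,0,0,0]]}}

```text
clock: 14.25
tool_pos: [0.6091, -0.2245, 0.0511]
orientation: [180.0, -0.0, 0.0]
force: [-0.2, 0.0, -0.1]
opening: 0.0869
```

>>> {"name": "move_arm", "arguments": {"commands": [[6,0,0,0,0,0,0],[5,0,0,0,0,0,0],[4.4,0,0,0,0,0,0],[3.6,0,0,0,0,0,0],[3.6,0,0,0,0,0,0],[3.6,0,0,0,0,0,0],[3,0,0,0,0,0,0],[3,0,0,0,0,0,0]]}}

```text
clock: 15.25
tool_pos: [0.6089, -0.2244, 0.0509]
orientation: [-180.0, -0.0, 0.0]
force: [0.6, 1.1, 0.7]
opening: 0.0411
```

>>> {"name": "move_arm", "arguments": {"commands": [[3,0,0,-0.3,0,0,0],[3,0,0,-1,0,0,0],[3,0,0,-2.5,0,0,0],[3,0,0,-5,0,0,0],[3,0,0,-8,0,0,0],[3,0,0,-10.5,0,0,0],[3,0,0,-11.7,0,0,0],[3,0,0,-12,0,0,0]]}}

```text
clock: 16.25
tool_pos: [0.609, -0.2244, 0.1717]
orientation: [-180.0, -0.1, 0.0]
force: [-0.7, 0.2, -6.5]
opening: 0.0415
```

>>> {"name": "move_arm", "arguments": {"commands": [[3,-0.7,0.1,0,0,0,0],[3,-2.7,0.5,0,0,0,0],[3,-6,1.2,0,0,0,0],[3,-10,2.0,0,0,0,0],[3,-14,2.9,0,0,0,0],[3,-17.2,3.5,0,0,0,0],[3,-19.4,4.0,0,0,0,0],[3,-20.1,4.1,0,0,0,0]]}}

```text
clock: 17.25
tool_pos: [0.4064, -0.2657, 0.1706]
orientation: [-180.0, 0.0, -0.0]
force: [-0.5, -0.2, -6.2]
opening: 0.0417
```

>>> {"name": "move_arm", "arguments": {"commands": [[3,0,0,1,0,0,0],[3,0,0,3,0,0,0],[3,0,0,5.5,0,0,0],[3,0,0,8,0,0,0],[3,0,0,9.7,0,0,0],[3,0,0,10.6,0,0,0],[3,0,0,11,0,0,0],[3,0,0,11.2,0,0,0]]}}

```text
clock: 18.25
tool_pos: [0.4084, -0.2655, 0.0589]
orientation: [180.0, -0.0, 0.0]
force: [0.8, 0.8, -5.7]
opening: 0.0417
```

>>> {"name": "move_arm", "arguments": {"commands": [[3,0,0,0.05,0,0,0],[3,0,0,0.1,0,0,0],[3,0,0,0.15,0,0,0],[3,0,0,0.2,0,0,0],[3,0,0,0.25,0,0,0],[3,0,0,0.3,0,0,0],[3,0,0,0.3,0,0,0],[3,0,0,0.3,0,0,0]]}}

```text
clock: 19.25
tool_pos: [0.4079, -0.2655, 0.0559]
orientation: [180.0, -0.0, 0.0]
force: [0.5, 0.6, -6.2]
opening: 0.0415
```

>>> {"name": "move_arm", "arguments": {"commands": [[3,0,0,0.03,0,0,0],[3,0,0,0.06,0,0,0],[3,0,0,0.09,0,0,0],[3,0,0,0.09,0,0,0],[3,0,0,0.09,0,0,0],[3,0,0,0.09,0,0,0],[3,0,0,0.09,0,0,0],[3,0,0,0.09,0,0,0]]}}

```text
clock: 20.25
tool_pos: [0.4078, -0.2655, 0.055]
orientation: [180.0, -0.0, 0.0]
force: [-0.9, -0.6, -6.2]
opening: 0.0414
```

>>> {"name": "move_arm", "arguments": {"commands": [[3,0,0,0.03,0,0,0],[3,0,0,0.06,0,0,0],[3,0,0,0.06,0,0,0],[3,0,0,0.06,0,0,0],[3,0,0,0.06,0,0,0],[3,0,0,0.06,0,0,0],[3,0,0,0.06,0,0,0],[3,0,0,0.06,0,0,0]]}}

```text
clock: 21.25
tool_pos: [0.4081, -0.2655, 0.0548]
orientation: [180.0, -0.0, 0.0]
force: [-1.9, 2.9, 6.2]
opening: 0.0413
```

Contact. Release, rise, go to blue.

>>> {"name": "move_arm", "arguments": {"commands": [[4.2,0,0,0,0,0,0],[4.4,0,0,0,0,0,0],[4.8,0,0,0,0,0,0],[6,0,0,0,0,0,0],[7.5,0,0,0,0,0,0],[8.7,0,0,0,0,0,0],[8.7,0,0,0,0,0,0],[8.7,0,0,0,0,0,0]]}}

```text
clock: 22.25
tool_pos: [0.4078, -0.2655, 0.0544]
orientation: [180.0, 0.0, 0.0]
force: [-0.3, 0.1, -0.1]
opening: 0.0862
```

>>> {"name": "move_arm", "arguments": {"commands": [[8.7,0,0,-1,0,0,0],[8.7,0,0,-3,0,0,0],[8.7,0,0,-6,0,0,0],[8.7,0,0,-9,0,0,0],[8.7,0,0,-12,0,0,0],[8.7,0,0,-13.7,0,0,0],[8.7,0,0,-14,0,0,0],[8.7,0,0,-14,0,0,0]]}}

```text
clock: 23.25
tool_pos: [0.4076, -0.2653, 0.1942]
orientation: [-180.0, -0.0, 0.0]
force: [-0.5, 0.6, -0.8]
opening: 0.0875
```

>>> {"name": "move_arm", "arguments": {"commands": [[8.7,0.4,-0.8,0,0,0,0],[8.7,1.4,-3,0,0,0,0],[8.7,2.9,-6.2,0,0,0,0],[8.7,4.4,-9.4,0,0,0,0],[8.7,5.8,-12.4,0,0,0,0],[8.7,6.9,-14.6,0,0,0,0],[8.7,7.3,-15.5,0,0,0,0],[8.7,7.3,-15.5,0,0,0,0]]}}

```text
clock: 24.25
tool_pos: [0.4807, -0.11, 0.1938]
orientation: [180.0, 0.1, 0.1]
force: [0.9, -0.6, 0.4]
opening: 0.0868
```

Run:
```python
from plant import sensors, cams
import cv2
o=sensors.get_obs();print(o['clock'],o['tool_pos'],o['orientation'],o['joint_pos'])
s=cams.snapshot('side');cv2.imwrite('pics/s4.png',cv2.resize(s['frame'][160:360,200:440,::-1],None,fx=3,fy=3))
```

```text
24.25 [ 0.48065789 -0.10996379  0.19378907] [1.79990105e+02 7.00968655e-02 7.63451396e-02] [ 1.00032818e+01  4.78636286e+00 -2.44550907e+01 -2.67680675e-03
 -6.08292997e+01  8.00743755e+01]
```

View pics/s4.png

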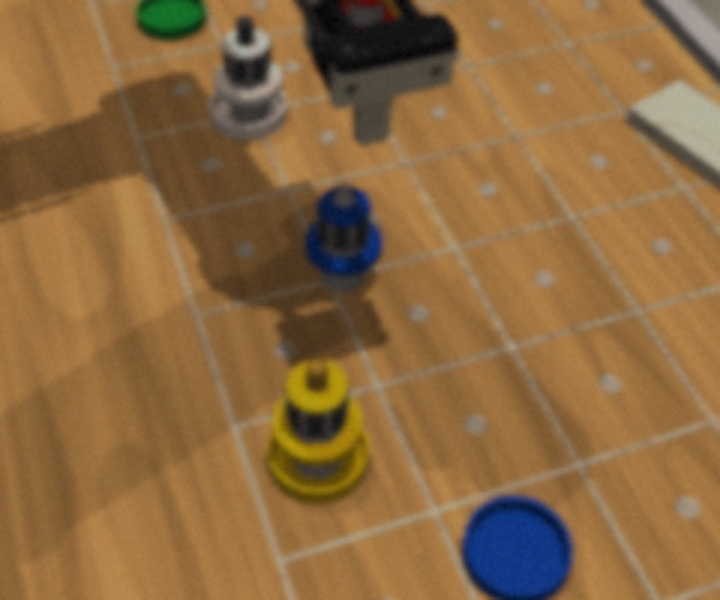

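Yellow stands upright in its cup (crop 318,430). Now blue.

>>> {"name": "move_arm", "arguments": {"commands": [[8.7,0,0,1.2,0,0,0],[8.7,0,0,3.7,0,0,0],[8.7,0,0,7,0,0,0],[8.7,0,0,10,0,0,0],[8.7,0,0,12.3,0,0,0],[8.7,0,0,13.6,0,0,0],[8.7,0,0,14.2,0,0,0],[8.7,0,0,14.4,0,0,0]]}}

```text
clock: 25.3
tool_pos: [0.481, -0.1106, 0.0505]
orientation: [180.0, -0.0, -0.0]
force: [0.1, 0.3, 1.1]
opening: 0.087
```

>>> {"name": "move_arm", "arguments": {"commands": [[6,0,0,0,0,0,0],[5,0,0,0,0,0,0],[4.4,0,0,0,0,0,0],[3.6,0,0,0,0,0,0],[3.6,0,0,0,0,0,0],[3.6,0,0,0,0,0,0],[3,0,0,0,0,0,0],[3,0,0,0,0,0,0]]}}

```text
clock: 26.3
tool_pos: [0.4809, -0.1104, 0.0504]
orientation: [-180.0, -0.0, 0.0]
force: [-0.3, 1.4, 0.8]
opening: 0.0417
```

>>> {"name": "move_arm", "arguments": {"commands": [[3,0,0,-0.3,0,0,0],[3,0,0,-1,0,0,0],[3,0,0,-2.5,0,0,0],[3,0,0,-5,0,0,0],[3,0,0,-8,0,0,0],[3,0,0,-11,0,0,0],[3,0,0,-12.7,0,0,0],[3,0,0,-13,0,0,0]]}}

```text
clock: 27.3
tool_pos: [0.481, -0.1104, 0.1814]
orientation: [-180.0, -0.1, 0.0]
force: [-0.4, 0.5, -6.9]
opening: 0.0418
```

>>> {"name": "move_arm", "arguments": {"commands": [[3,0.1,1,0,0,0,0],[3,0.4,4,0,0,0,0],[3,0.9,8.7,0,0,0,0],[3,1.4,14,0,0,0,0],[3,1.9,19.2,0,0,0,0],[3,2.3,23.5,0,0,0,0],[3,2.5,26,0,0,0,0],[3,2.6,26.8,0,0,0,0]]}}

```text
clock: 28.3
tool_pos: [0.5056, -0.3801, 0.178]
orientation: [-179.9, 0.2, -0.1]
force: [0.3, 0.3, -7.2]
opening: 0.0416
```

>>> {"name": "move_arm", "arguments": {"commands": [[3,0,0,1,0,0,0],[3,0,0,3,0,0,0],[3,0,0,6,0,0,0],[3,0,0,8.7,0,0,0],[3,0,0,10.7,0,0,0],[3,0,0,11.7,0,0,0],[3,0,0,12.1,0,0,0],[3,0,0,12.3,0,0,0]]}}

```text
clock: 29.3
tool_pos: [0.5073, -0.3784, 0.0578]
orientation: [180.0, -0.0, 0.0]
force: [-0.5, 0.3, -6.0]
opening: 0.0414
```

>>> {"name": "move_arm", "arguments": {"commands": [[3,0,0,0.05,0,0,0],[3,0,0,0.1,0,0,0],[3,0,0,0.15,0,0,0],[3,0,0,0.2,0,0,0],[3,0,0,0.25,0,0,0],[3,0,0,0.3,0,0,0],[3,0,0,0.3,0,0,0],[3,0,0,0.3,0,0,0]]}}

```text
clock: 30.3
tool_pos: [0.507, -0.3785, 0.0546]
orientation: [180.0, -0.0, 0.0]
force: [-0.4, 0.4, -3.0]
opening: 0.0417
```

>>> {"name": "move_arm", "arguments": {"commands": [[3,0,0,0.02,0,0,0],[3,0,0,0.04,0,0,0],[3,0,0,0.04,0,0,0],[3,0,0,0.04,0,0,0],[3,0,0,0.04,0,0,0],[3,0,0,0.04,0,0,0],[3,0,0,0.04,0,0,0],[3,0,0,0.04,0,0,0]]}}

```text
clock: 31.3
tool_pos: [0.5071, -0.3785, 0.0544]
orientation: [180.0, -0.0, 0.0]
force: [-1.9, 3.6, 5.2]
opening: 0.0418
```

>>> {"name": "move_arm", "arguments": {"commands": [[4.2,0,0,0,0,0,0],[4.4,0,0,0,0,0,0],[4.8,0,0,0,0,0,0],[6,0,0,0,0,0,0],[7.5,0,0,0,0,0,0],[8.7,0,0,0,0,0,0],[8.7,0,0,0,0,0,0],[8.7,0,0,0,0,0,0]]}}

```text
clock: 32.3
tool_pos: [0.5069, -0.3785, 0.054]
orientation: [180.0, -0.0, 0.0]
force: [0.2, 0.6, 0.9]
opening: 0.0859
```

>>> {"name": "move_arm", "arguments": {"commands": [[8.7,0,0,-1,0,0,0],[8.7,0,0,-3,0,0,0],[8.7,0,0,-6,0,0,0],[8.7,0,0,-9,0,0,0],[8.7,0,0,-12,0,0,0],[8.7,0,0,-13.7,0,0,0],[8.7,0,0,-14,0,0,0],[8.7,0,0,-14,0,0,0]]}}

```text
clock: 33.3
tool_pos: [0.5065, -0.3782, 0.1931]
orientation: [-180.0, 0.0, 0.0]
force: [-0.4, 0.7, -0.2]
opening: 0.0873
```

>>> {"name": "move_arm", "arguments": {"commands": [[8.7,0,-1.5,0,0,0,0],[8.7,0.1,-5.5,0,0,0,0],[8.7,0.2,-11,0,0,0,0],[8.7,0.2,-17,0,0,0,0],[8.7,0.3,-23,0,0,0,0],[8.7,0.4,-29,0,0,0,0],[8.7,0.5,-35,0,0,0,0],[8.7,0.5,-40,0,0,0,0]]}}

```text
clock: 34.3
tool_pos: [0.5107, 0.0241, 0.1933]
orientation: [180.0, 0.1, 0.1]
force: [0.9, -1.0, -0.1]
opening: 0.0872
```

>>> {"name": "move_arm", "arguments": {"commands": [[8.7,0.1,-5,0,0,0,0],[8.7,0.2,-11,0,0,0,0],[8.7,0.3,-17,0,0,0,0],[8.7,0.4,-23,0,0,0,0],[8.7,0.5,-29,0,0,0,0],[8.7,0.6,-34,0,0,0,0],[8.7,0.6,-36.4,0,0,0,0],[8.7,0.6,-36.7,0,0,0,0]]}}

```text
clock: 35.3
tool_pos: [0.5167, 0.3897, 0.1926]
orientation: [179.9, 0.1, 0.1]
force: [-1.1, -0.9, -0.8]
opening: 0.0872
```

Run:
```python
from plant import sensors, cams
import cv2
o=sensors.get_obs();print(o['clock'],o['tool_pos'],o['orientation'],o['joint_pos'])
s=cams.snapshot('side');cv2.imwrite('pics/s5.png',s['frame'][:,:,::-1])
```

```text
35.3 [0.51670527 0.38966046 0.19259849] [1.79910679e+02 7.91194005e-02 1.05935318e-01] [ 5.42533823e+01  1.92918233e+01 -5.71022461e+00 -1.30219205e-02
 -6.51166899e+01  3.58581062e+01]
```

View pics/s5.png

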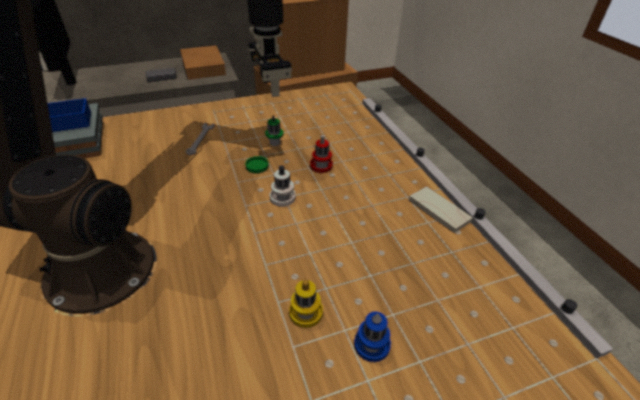

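Blue (372,335), yellow (306,302) and red (321,155) all stand upright in their cups. Now green.

>>> {"name": "move_arm", "arguments": {"commands": [[8.7,0,0,1.2,0,0,0],[8.7,0,0,3.7,0,0,0],[8.7,0,0,7,0,0,0],[8.7,0,0,10,0,0,0],[8.7,0,0,12.3,0,0,0],[8.7,0,0,13.6,0,0,0],[8.7,0,0,14.1,0,0,0],[8.7,0,0,14.3,0,0,0]]}}

```text
clock: 36.35
tool_pos: [0.518, 0.3885, 0.0514]
orientation: [-180.0, -0.0, -0.0]
force: [-0.3, 0.2, 0.3]
opening: 0.0871
```

>>> {"name": "move_arm", "arguments": {"commands": [[6,0,0,0,0,0,0],[5,0,0,0,0,0,0],[4.4,0,0,0,0,0,0],[3.6,0,0,0,0,0,0],[3.6,0,0,0,0,0,0],[3.6,0,0,0,0,0,0],[3,0,0,0,0,0,0],[3,0,0,0,0,0,0]]}}

```text
clock: 37.35
tool_pos: [0.5177, 0.3886, 0.051]
orientation: [-180.0, -0.0, 0.0]
force: [0.2, 0.8, 1.1]
opening: 0.0416
```

>>> {"name": "move_arm", "arguments": {"commands": [[3,0,0,-0.3,0,0,0],[3,0,0,-1,0,0,0],[3,0,0,-2.5,0,0,0],[3,0,0,-5,0,0,0],[3,0,0,-8,0,0,0],[3,0,0,-10.5,0,0,0],[3,0,0,-11.7,0,0,0],[3,0,0,-12,0,0,0]]}}

```text
clock: 38.35
tool_pos: [0.5177, 0.3887, 0.1718]
orientation: [-179.9, -0.0, 0.0]
force: [-0.3, -0.4, -5.1]
opening: 0.0412
```

Cup (.4322,.2779): dx −8.6, dy +11.1.

>>> {"name": "move_arm", "arguments": {"commands": [[3,-0.4,0.5,0,0,0,0],[3,-1.4,1.8,0,0,0,0],[3,-2.9,3.7,0,0,0,0],[3,-4.6,5.9,0,0,0,0],[3,-6.4,8.2,0,0,0,0],[3,-7.8,10,0,0,0,0],[3,-8.5,10.9,0,0,0,0],[3,-8.6,11.1,0,0,0,0]]}}

```text
clock: 39.35
tool_pos: [0.4313, 0.277, 0.1711]
orientation: [-180.0, -0.0, 0.0]
force: [-0.6, 0.6, -5.4]
opening: 0.0413
```

>>> {"name": "move_arm", "arguments": {"commands": [[3,0,0,1,0,0,0],[3,0,0,3,0,0,0],[3,0,0,5.5,0,0,0],[3,0,0,8,0,0,0],[3,0,0,9.7,0,0,0],[3,0,0,10.6,0,0,0],[3,0,0,11,0,0,0],[3,0,0,11.2,0,0,0]]}}

```text
clock: 40.35
tool_pos: [0.432, 0.2779, 0.059]
orientation: [-180.0, -0.0, 0.0]
force: [0.0, 0.2, -5.4]
opening: 0.0416
```

>>> {"name": "move_arm", "arguments": {"commands": [[3,0,0,0.05,0,0,0],[3,0,0,0.1,0,0,0],[3,0,0,0.15,0,0,0],[3,0,0,0.2,0,0,0],[3,0,0,0.25,0,0,0],[3,0,0,0.3,0,0,0],[3,0,0,0.32,0,0,0],[3,0,0,0.32,0,0,0]]}}

```text
clock: 41.35
tool_pos: [0.4317, 0.2775, 0.0557]
orientation: [180.0, 0.0, 0.0]
force: [-0.2, -0.5, -4.7]
opening: 0.0413
```

>>> {"name": "move_arm", "arguments": {"commands": [[3,0,0,0.03,0,0,0],[3,0,0,0.06,0,0,0],[3,0,0,0.09,0,0,0],[3,0,0,0.09,0,0,0],[3,0,0,0.09,0,0,0],[3,0,0,0.09,0,0,0],[3,0,0,0.09,0,0,0],[3,0,0,0.09,0,0,0]]}}

```text
clock: 42.35
tool_pos: [0.4318, 0.2776, 0.055]
orientation: [-180.0, -0.0, 0.0]
force: [-0.6, -1.0, -0.4]
opening: 0.0419
```

Contact (unloading); 0.2 mm more, then release.

>>> {"name": "move_arm", "arguments": {"commands": [[3,0,0,0.02,0,0,0],[3,0,0,0.02,0,0,0],[3,0,0,0.02,0,0,0],[4.2,0,0,0.02,0,0,0],[4.4,0,0,0.02,0,0,0],[5,0,0,0.02,0,0,0],[7,0,0,0.02,0,0,0],[8.7,0,0,0.02,0,0,0]]}}

```text
clock: 43.35
tool_pos: [0.4318, 0.2776, 0.0546]
orientation: [180.0, -0.0, 0.0]
force: [-0.3, -0.3, -0.0]
opening: 0.0647
```

>>> {"name": "move_arm", "arguments": {"commands": [[8.7,0,0,0,0,0,0],[8.7,0,0,0,0,0,0],[8.7,0,0,-1,0,0,0],[8.7,0,0,-3,0,0,0],[8.7,0,0,-6,0,0,0],[8.7,0,0,-9,0,0,0],[8.7,0,0,-12,0,0,0],[8.7,0,0,-14,0,0,0]]}}

```text
clock: 44.35
tool_pos: [0.4321, 0.2778, 0.1971]
orientation: [-179.9, -0.1, 0.0]
force: [0.4, 0.2, 0.5]
opening: 0.0874
```

>>> {"name": "move_arm", "arguments": {"commands": [[8.7,1,-2,0,0,0,0],[8.7,3,-6,0,0,0,0],[8.7,5,-11,0,0,0,0],[8.7,7,-16,-1,0,0,0],[8.7,8,-20,-2,0,0,0],[8.7,8,-22,-2,0,0,0],[8.7,8,-22,-2,0,0,0],[8.7,8,-22,-2,0,0,0]]}}

```text
clock: 45.35
tool_pos: [0.5113, 0.4967, 0.2147]
orientation: [180.0, 0.0, 0.0]
force: [1.0, -0.2, -0.5]
opening: 0.0872
```

Run:
```python
from plant import sensors, cams
import cv2,numpy as np
o=sensors.get_obs();print(o['clock'],o['tool_pos'],o['force'],o['qvel'])
from loc import *
S={n:cams.snapshot(n) for n in('side','top')}
cv2.imwrite('pics/s6.png',cv2.resize(S['side']['frame'][80:380,220:420,::-1],None,fx=2,fy=2));cv2.imwrite('pics/t6.png',S['top']['frame'][:,:,::-1])
```

```text
45.35 [0.51128665 0.49673545 0.21474924] [ 1.01867251 -0.21284033 -0.48068833] [-0.38698911 -0.50523143 -0.25498219  0.09934409  0.13599381  0.01743214]
```

View pics/s6.png

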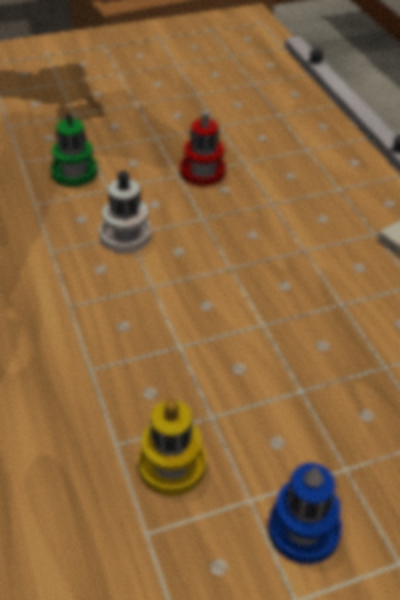

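View pics/t6.png

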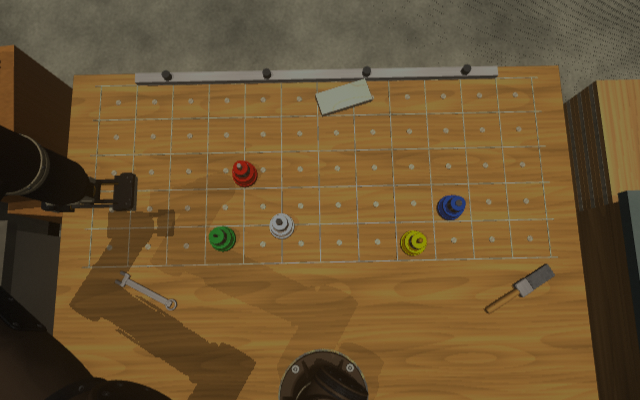

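All four stand in their cups: side crop green (74,150), red (203,150), yellow (172,450), blue (305,515). The white holder is unmoved at (281,226) in the top view, and the arm is clear.

```bash
python3 -c "
from plant import job
print(job.close_job())"
```

```text
the job is handed in; nothing more can be done
None
```

All four loose holders now stand upright in the cups of their own colour, placed in the order red, yellow, blue, green. I handed the job in at about 45.5 s of the 115 s allowed.

- **Lowering:** I took each holder down the last few millimetres in steps of 0.2–0.5 mm. I let go only once the wrist force showed the cup's floor taking the weight. The readings changed by about 5–12 N at contact, and the largest force reported was about 7 N; force is only read at the end of each call.
- **Last checks:** In the final side and top pictures all four stand in their cups. The white holder is where it was at the start, and the arm was clear of everything. I judged the final positions by eye and did not refit them numerically.
- **Disagreements:** No check failed. The start positions measured from the two cameras agreed to within about 4 mm, most within 2 mm.

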